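Zero a glaze gun's needle knob and back it off five clicks

TASK

Set the needle of the glaze spray gun on its stand: turn the knurled knob on top of the gun clockwise (seen from above) until it is fully shut, snug against its stop but not forced, then back it off five clicks, let go and leave it there. Leave the pots, jar and tools around it where they are.

Things in the scene. Friction and masses are not known exactly. Their poses are not given: they have to be found in the camera images.
- stand: Spraying stand, fixed: grey base plate, turntable (170 mm across, top 62 mm up) and over its middle, hung nose-down from a side post and cross rod, the spray gun. Origin on the gun's vertical axis at table height, z up. Post (20 mm thick, 225 mm high) 165 mm towards +y; gun block 44 x 46 mm; gun's upper end, 42 mm across, 235 mm up. Only the knob is higher. The small screw on the gun's side is not the knob.
- knob: Knurled round steel needle knob on top of the gun, 40 mm across, 40 mm tall, axis vertical, clear all round; origin at the centre of its underside, 245 mm above the table, z up, x towards the black line on its top. Clockwise from above shuts. It starts 2 to 4 clicks open, resting in a click; its stop is hidden inside and may lie at any heading (the needle is screwed in at no set angle).
- knob_top (a point): Centre of the knob's flat top, 285 mm above the table. 12 even clicks a turn (30 degrees apart), the stop exactly at a click, so click n rests n x 30 degrees counter-clockwise from it; within half a click the knob springs to the nearest. Turning drag 0.02 N m; each click resists with some 0.1 N m, most at its start, and helps as much past its middle.
- knob_mark (a point): Outer end of the black line on the knob's top, 18 mm from the axis: shows how far the knob has turned, not where the stop is. At the stop (stop_lug on stop_pin, both inside the knob) the moment climbs by about 0.3 N m per 0.1 rad above a click's 0.1: it is snug at 0.2 to 0.4 N m in all, and the needle seat is damaged from about 0.55.
- pot: Bystander: bare clay pot, 100 mm wide, 55 mm tall, on the turntable under the gun; origin under its centre. The other bystanders (a jar beside the stand, a brush before it, a brass ring on its base plate, pots and tools farther off) all stay below 100 mm.

How it is judged:
By the outcome, as a careful person would: the job done as asked, in the order asked, and still so for the second after the job is handed in, with the robot touching nothing.
It also fails if it takes over 67 s, if anything falls off the work surface, if the arm or the gripper's body presses on something with over 40 N, if the wrist force passes 120 N, or if a joint passes its speed limit or range.

ROBOT

A 6-joint arm with a two-finger parallel gripper is mounted at the origin on the work surface. World frame = base frame: x ahead of the robot, y to its left, z up, the work surface at z = 0. Lengths are in m, angles in rad, forces in N, time in s.
With the tool pointing down it reaches from about 0.4 to 0.925 m from the base axis. Payload 12.5 kg.
Tool frame: the origin (TCP) lies at the very end of the fingers, on their centre line; the grasp point (between the pads) lies ctrl.grip_depth behind it (ctrl.grip_depth is the distance from the TCP to the grasp point, in m); z points along the fingers, y is the line along which they close (so a half turn about z gives the same grasp; the last joint's range is limited). The gripper opens to 95 mm and grips with 3 to 60 N. Pads are 20 mm wide; open, the fingers measure 119 mm over their backs; the gripper's body (75 mm by 180 mm) begins 59 mm behind the grasp point.
Start: joints at [1.114, 0.491, 1.559, -0, 1.092, -0.106], TCP at [0.215, 0.587, 0.215] pointing down, gripper open.
Joint ranges: [-3.1, 3.1], [-0.84, 2.19], [0.05, 2.79], [-1.13, 4.28], [0.06, 2.93], [-2.69, 2.69]. Speed limits (rad/s): [2.22, 2.22, 2.79, 3.14, 3.14, 3.14].

INTERFACE

Orientations are given as a rotation vector (axis times angle).
In Python, from station import ctrl gives the robot as it stands.
- The arm moves only by the shell command python3 -m creep 'ROWS' [OPENING] [FORCE]. ROWS is JSON, one flat list of numbers, 6 for each row, row after row: the shift along the tool's x, y, z normalised to -1 to 1, where 1 is 1 m, then the turn, a rotation vector about the tool's x, y, z normalised to -1 to 1, where 1 is pi rad. A call has 1 to 10 rows; each row is the pose to reach, as a shift and turn from the pose commanded when the call began, along the tool's axes at that moment, turning the shorter way round; what a row does not reach only later rows make up. A row lasts 1/8 s, in which the tool goes at most 62.5 mm and 10.7 degrees, less where a joint would pass 70% of its speed; a pose out of reach is approached as far as the arm can. A call with a number of a shift or a turn outside -1 to 1 is refused whole. A call with a gripper value outside its range is refused whole. OPENING is the finger opening in mm, from 0 to 95.1, set as the call begins (- or left out, the last holds). The fingers move at their own pace and stop on an object; FORCE is the grip in N (left out, the last holds). Time passes only in rows, so rows that repeat a pose let the fingers close. It gives the time, the measured TCP pose, the force, the opening and the grip force at its end, in the units of the state.
- ctrl.get_obs(): the state, without advancing time (a new reading comes with each control period).
- ctrl.camera(name): name is "scene" or "top" or "wrist"; returns a dict with "img" (384x512x3 uint8, red, green, blue), "fovy" (degrees; the focal length in pixels is half the picture's height over the tangent of half this angle, whatever the lens; pixels are square), "cx", "cy" (the principal point, pixels), "R" (3x3) and "t" (3): a world point X has camera coordinates R X + t; the wrist camera has in their place "hand_eye" (4x4, takes a point from camera to tool coordinates, whose origin is the TCP and whose axes are the flange's). Camera axes: x right, y down, z forward; pixel columns grow to the right and rows downward; lengths in m; the calibration is good to about 2 mm. A picture is of the moment at which its call begins: read the wrist's pose just before it. There is no depth.
- ctrl.close_job(): hands the job in; it is judged then, once.
The state is a dict: "clock": time; "joint_positions": joint angles; "qd": joint speeds; "joint_torque": joint torques, N m; "tool_pos": TCP position; "ee_rot": TCP orientation; "contact_force": force on the tool from outside, world axes, zero at the start; "wrist_torque": the same for the moment, N m; "opening": opening from 0.0 (shut) to 1.0 (fully open); "gripper_force": force on a finger pad.
Only numpy, scipy, OpenCV 4.12 (cv2) and the standard library are available. Lean on these libraries where they do the work, as an engineer would, in place of code of your own. Each camera call takes 0.05 s, during which the arm holds its last target. There are 200 camera calls.

## Working session

There is one attempt and no reset: what is moved stays moved. The work goes in short steps, Python scripts to look and compute and a shell command to move; the robot and the scene stay as the last step left them, time stands still between calls to the robot, and variables do not carry over. Pictures are saved under pics/ and viewed, at most 10 in all, crops included, and the job is handed in when it is done.

```bash
mkdir -p pics; ls; cat > h.py <<'E'
import numpy as np, cv2
from scipy.spatial.transform import Rotation as Rn
from station import ctrl
def snap(n,f):
    o=ctrl.get_obs(); c=ctrl.camera(n); cv2.imwrite('pics/'+f,c['img'][:,:,::-1]); 
    if 'R' in c and c.get('R') is not None: R,t=np.array(c['R']),np.array(c['t'])
    else:
        T=np.eye(4);T[:3,:3]=Rn.from_rotvec(o['ee_rot']).as_matrix();T[:3,3]=o['tool_pos']
        M=np.linalg.inv(T@np.array(c['hand_eye'])); R,t=M[:3,:3],M[:3,3]
    c['Rw'],c['tw']=R,t; c['f']=192/np.tan(np.radians(c['fovy'])/2); c['obs']=o
    return c
def ray(c,u,v,z):
    d=c['Rw'].T@np.array([(u-c['cx'])/c['f'],(v-c['cy'])/c['f'],1]); p=-c['Rw'].T@c['tw']
    return p+d*(z-p[2])/d[2]
def proj(c,X):
    q=c['Rw']@np.array(X)+c['tw']; return c['f']*q[:2]/q[2]+[c['cx'],c['cy']]
E
python3 - <<'E'
from h import *
np.set_printoptions(precision=4,suppress=True)
for n in ['scene','top','wrist']:
    c=snap(n,n+'0.png'); print(n,c['fovy'],c['cx'],c['cy'],-c['Rw'].T@c['tw'],c['Rw'][2])
print(c['obs'],ctrl.grip_depth); 
a=[cv2.imread(f'pics/{n}0.png') for n in ['scene','top']]
cv2.imwrite('pics/both.png',np.vstack(a)[:, :])
E
```

```text
pics
scene 42.44099059671795 248.39238908093225 182.8074390959706 [ 0.9774 -0.2775  0.7912] [-0.529   0.3844 -0.7566]
top 43.851458311000776 263.74731171527793 183.92283611139047 [0.4358 0.0006 0.7987] [ 0.2153  0.0242 -0.9762]
wrist 68.65052374287518 255.1830506764291 191.19125457841915 [0.1368 0.6167 0.3834] [ 0.2803 -0.1023 -0.9545]
{'clock': 0.1, 'joint_positions': array([ 1.1144,  0.4915,  1.5594, -0.    ,  1.0917, -0.1056]), 'qd': array([-0.0009, -0.0002, -0.0007, -0.0009,  0.0014,  0.0006]), 'joint_torque': array([  0.0027, -61.3627, -25.8607,   0.0694,   0.0471,  -0.    ]), 'tool_pos': array([0.2147, 0.5867, 0.2141]), 'ee_rot': array([-0.5482, -3.0931,  0.0015]), 'contact_force': array([ 0.5171, -0.1694, -0.377 ]), 'wrist_torque': array([0.0048, 0.0109, 0.0217]), 'gripper_force': 0.0, 'opening': 1.0036503317771623} 0.0188
```

View pics/scene0.png

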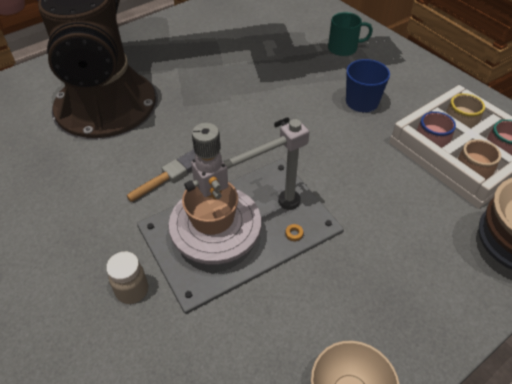

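View pics/top0.png

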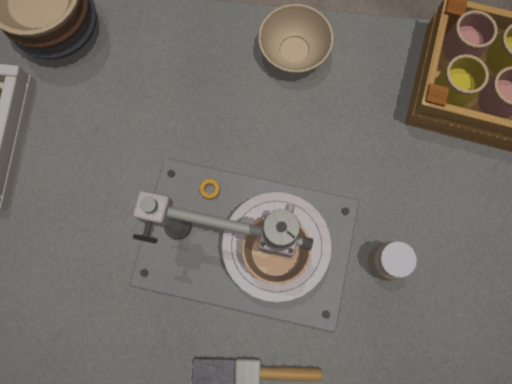

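The knob top is at about (206,132) in the scene view and (282,227) in the top view. The post is at (152,205) in the top view.

```bash
python3 - <<'E'
from h import *
np.set_printoptions(precision=4,suppress=True)
s=snap('scene','s1.png'); t=snap('top','t1.png')
print(ray(s,206,132,.285),ray(t,282,227,.285),'post',ray(t,149,205,.235),ray(s,294,128,.235))
o=t['obs']; print(Rn.from_rotvec(o['ee_rot']).as_matrix())
i=cv2.imread('pics/t1.png')[190:270,235:325]; j=cv2.imread('pics/s1.png')[110:170,170:240]
cv2.imwrite('pics/c.png',np.hstack([cv2.resize(i,(450,400),interpolation=2),cv2.resize(j,(350,400),interpolation=2)]))
E
```

```text
[ 0.5051 -0.0105  0.285 ] [ 0.5037 -0.0112  0.285 ] post [0.5204 0.1488 0.235 ] [0.539  0.1358 0.235 ]
[[-0.9391  0.3436 -0.0003]
 [ 0.3436  0.9391 -0.0005]
 [ 0.0001 -0.0006 -1.    ]]
```

View pics/c.png

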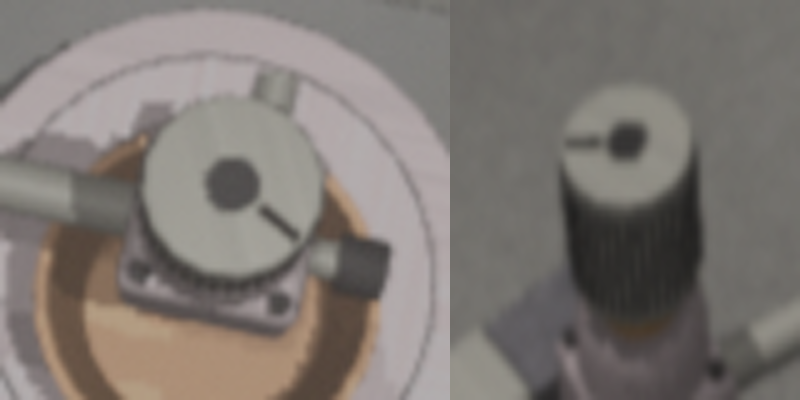

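```bash
cat >> h.py <<'E'
def go(X,o=None):
    o=o or ctrl.get_obs(); R=Rn.from_rotvec(o['ee_rot']).as_matrix()
    tilt=np.degrees(np.arccos(-R[2,2])); y=np.degrees(np.arctan2(R[1,0],R[0,0]))
    print('shift',np.round(R.T@(np.array(X)-o['tool_pos']),4),'heading x %.2f tilt %.2f'%(y,tilt),'q6 %.1f'%np.degrees(o['joint_positions'][5]))
def st():
    o=ctrl.get_obs(); R=Rn.from_rotvec(o['ee_rot']).as_matrix()
    print('t %.2f head %.2f Mz %.3f F %s M %s pos %s open %.3f gf %.1f'%(o['clock'],np.degrees(np.arctan2(R[1,0],R[0,0])),o['wrist_torque'][2],np.round(o['contact_force'],1),np.round(o['wrist_torque'],3),np.round(o['tool_pos'],4),o['opening'],o['gripper_force']))
E
python3 -m creep '[0,0,-0.16,0,0,0, 0,0,-0.16,0,0,0, 0,0,-0.16,0,0,0, -0.478,-0.462,-0.16,0,0,0, -0.478,-0.462,-0.16,0,0,0, -0.478,-0.462,-0.16,0,0,0, -0.478,-0.462,-0.16,0,0,0, -0.478,-0.462,-0.16,0,0,0, -0.478,-0.462,-0.16,0,0,0, -0.478,-0.462,-0.16,0,0,0]' 95 20
python3 -c "
from h import *
go([.504,-.011,.374]);st()"
```

```text
clock: 1.5
tool_pos: [0.4061, 0.1914, 0.3748]
ee_rot: [0.548, 3.093, 0.001]
contact_force: [0.6, 1.1, 0.5]
opening: 0.999
gripper_force: 0.0
shift [-0.1614 -0.1565  0.0008] heading x 159.91 tilt 0.04 q6 -53.1
t 1.50 head 159.91 Mz 0.006 F [0.6 1.1 0.5] M [ 0.021 -0.056  0.006] pos [0.4061 0.1914 0.3748] open 0.999 gf 0.0
```

```bash
python3 -m creep '[-0.16,-0.155,0,0,0,0, -0.16,-0.155,0,0,0,0, -0.16,-0.155,0,0,0,0, -0.16,-0.155,0,0,0,0, -0.16,-0.155,0,0,0,0, -0.16,-0.155,0,0,0,0, -0.16,-0.155,0,0,0,0]'
python3 -c "
from h import *
c=snap('wrist','w1.png');go([.504,-.011,.374]);st();print(proj(c,[.504,-.011,.285]))"
```

```text
clock: 2.38
tool_pos: [0.5023, -0.0062, 0.3748]
ee_rot: [0.546, 3.094, 0.0]
contact_force: [-0.5, 0.0, -0.6]
opening: 0.999
gripper_force: 0.0
shift [-0.0032 -0.0039  0.0009] heading x 159.98 tilt 0.03 q6 -78.2
t 2.42 head 159.98 Mz 0.018 F [ 1.3  0.3 -0.1] M [0.032 0.011 0.018] pos [ 0.5023 -0.0063  0.3749] open 0.999 gf 0.0
[249.49709352 196.77273209]
```

View pics/w1.png

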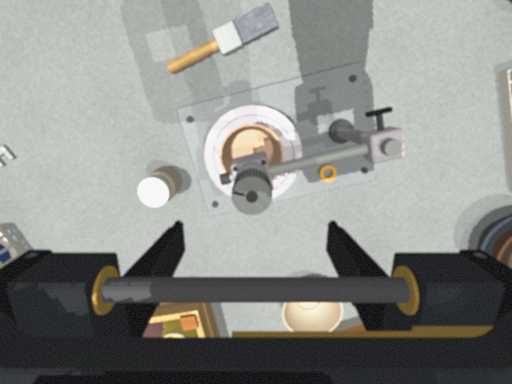

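Knob top is at about (252,196) in the wrist view, with the mark pointing left to about (236,194). I'll measure it from the dark hub and line.

```bash
python3 - <<'E'
from h import *
c=snap('wrist','w2.png');g=cv2.cvtColor(c['img'],cv2.COLOR_RGB2GRAY)
print(ray(c,252,196,.285))
cv2.imwrite('pics/w2c.png',cv2.resize(c['img'][165:225,220:285,::-1],(650,600),interpolation=2))
t=snap('top','t2.png')
h=ray(t,281.6,227,.285);m=ray(t,295,238,.285);d=m-h
print('mark head from top',np.degrees(np.arctan2(d[1],d[0])))
E
```

```text
[ 0.50416787 -0.00849335  0.285     ]
mark head from top -123.82882950981352
```

View pics/w2c.png

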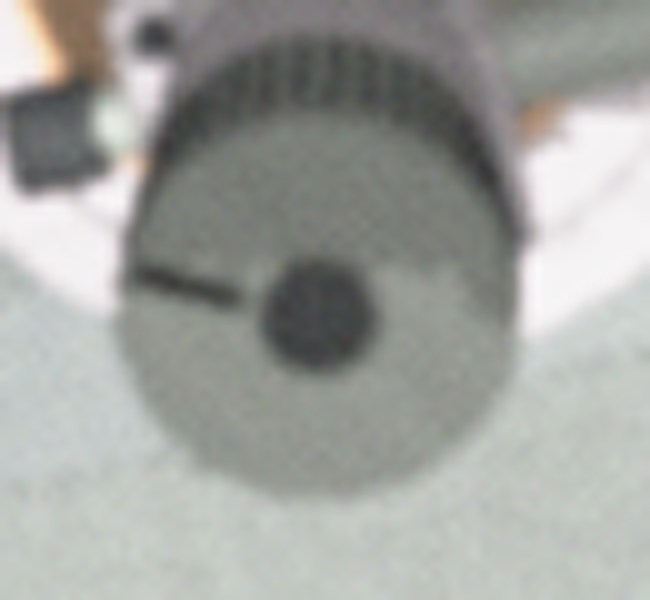

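```bash
python3 - <<'E'
from h import *
c=snap('wrist','w3.png')
h=ray(c,251.5,196,.285);m=ray(c,233.4,191.8,.285);d=m-h
print(h,'mark',np.degrees(np.arctan2(d[1],d[0])),np.linalg.norm(d)); print(ray(c,251.4,194.9,.285))
go([.504,-.0098,.25])
E
```

```text
[ 0.50407709 -0.00917452  0.285     ] mark -123.76245933050572 0.017981359320823558
[ 0.50298986 -0.00887748  0.285     ]
shift [-0.0025 -0.0025  0.1248] heading x 159.96 tilt 0.02 q6 -78.3
```

```bash
python3 -m creep '[-0.0025,-0.0025,0.04,0,0,0, -0.0025,-0.0025,0.08,0,0,0, -0.0025,-0.0025,0.11,0,0,0, -0.0025,-0.0025,0.125,0,0,0, -0.0025,-0.0025,0.125,0,0,0, -0.0025,-0.0025,0.125,0,0,0]'
python3 -c "
from h import *
st()"
python3 -m creep '[0,0,0,0,0,0, 0,0,0,0,0,0, 0,0,0,0,0,0, 0,0,0,0,0,0, 0,0,0,0,0,0, 0,0,0,0,0,0, 0,0,0,0,0,0, 0,0,0,0,0,0]' 30 15
python3 -c "
from h import *
st()"
```

```text
clock: 3.32
tool_pos: [0.5047, -0.0104, 0.2507]
ee_rot: [0.548, 3.092, 0.0]
contact_force: [-0.5, -0.4, 0.0]
opening: 0.996
gripper_force: 0.0
t 3.33 head 159.91 Mz 0.008 F [-0.5 -0.4  0. ] M [ 0.02  -0.022  0.008] pos [ 0.5047 -0.0104  0.2507] open 0.996 gf 0.0
clock: 4.32
tool_pos: [0.5041, -0.0108, 0.2497]
ee_rot: [-0.548, -3.093, 0.001]
contact_force: [-1.9, -5.2, 0.3]
opening: 0.416
gripper_force: 15.0
t 4.33 head 159.90 Mz 0.069 F [-1.9 -5.2  0.3] M [-0.831  0.287  0.069] pos [ 0.5041 -0.0108  0.2497] open 0.416 gf 15.0
```

```bash
python3 -m creep '[0,-0.0005,0,0,0,0, 0,-0.0005,0,0,0,0, 0,-0.0005,0,0,0,0, 0,-0.0005,0,0,0,0]' 30 40
python3 -c "
from h import *
st()"
```

```text
clock: 4.82
tool_pos: [0.5041, -0.0108, 0.2496]
ee_rot: [0.548, 3.093, 0.0]
contact_force: [-0.4, -1.1, 0.8]
opening: 0.413
gripper_force: 40.0
t 4.83 head 159.90 Mz 0.053 F [-0.4 -1.1  0.8] M [-0.08  -0.005  0.053] pos [ 0.5041 -0.0108  0.2496] open 0.413 gf 40.0
```

```bash
python3 -m creep '[0,0,0,0,0,0.03, 0,0,0,0,0,0.06, 0,0,0,0,0,0.09]'; python3 -c "
from h import *
st()"
python3 -m creep '[0,0,0,0,0,0.03, 0,0,0,0,0,0.055, 0,0,0,0,0,0.0767, 0,0,0,0,0,0.0767, 0,0,0,0,0,0.0767]'; python3 -c "
from h import *
st()"
```

```text
clock: 5.2
tool_pos: [0.5039, -0.0111, 0.2496]
ee_rot: [-0.983, -2.984, 0.001]
contact_force: [-1.9, -4.5, 2.2]
opening: 0.415
gripper_force: 40.0
t 5.20 head 143.54 Mz 0.035 F [-1.9 -4.5  2.2] M [-0.726  0.228  0.035] pos [ 0.5039 -0.0111  0.2496] open 0.415 gf 40.0
clock: 5.82
tool_pos: [0.5037, -0.0114, 0.2496]
ee_rot: [-1.33, -2.846, 0.002]
contact_force: [-3.4, -5.9, 1.6]
opening: 0.413
gripper_force: 40.0
t 5.83 head 129.90 Mz 0.004 F [-3.4 -5.9  1.6] M [-0.953  0.379  0.004] pos [ 0.5037 -0.0114  0.2496] open 0.413 gf 40.0
```

```bash
python3 -m creep '[-0.0002,-0.0007,0,0,0,0, -0.0002,-0.0007,0,0,0,0.03, -0.0002,-0.0007,0,0,0,0.06, -0.0002,-0.0007,0,0,0,0.09, -0.0002,-0.0007,0,0,0,0.12, -0.0002,-0.0007,0,0,0,0.145, -0.0002,-0.0007,0,0,0,0.1667, -0.0002,-0.0007,0,0,0,0.1667, -0.0002,-0.0007,0,0,0,0.1667]'; python3 -c "
from h import *
st();go(ctrl.get_obs()['tool_pos']+ctrl.get_obs()['contact_force']*[1,1,0]/9000)"
```

```text
clock: 6.95
tool_pos: [0.503, -0.0118, 0.2496]
ee_rot: [-2.021, -2.404, 0.002]
contact_force: [-4.3, -4.4, 2.7]
opening: 0.412
gripper_force: 40.0
t 6.95 head 99.89 Mz 0.024 F [-4.3 -4.4  2.7] M [-0.736  0.73   0.024] pos [ 0.503  -0.0118  0.2496] open 0.412 gf 40.0
shift [-0.0004 -0.0006  0.    ] heading x 99.89 tilt 0.08 q6 -18.7
```

```bash
python3 -m creep '[-0.0004,-0.0006,0,0,0,0, -0.0004,-0.0006,0,0,0,0, -0.0004,-0.0006,0,0,0,0]'; python3 -c "
from h import *
st()"
python3 -m creep '[0,0,0,0,0,0.0056, 0,0,0,0,0,0.0111, 0,0,0,0,0,0.0111]'; python3 -c "
from h import *
st()"
python3 -m creep '[0,0,0,0,0,0.0056, 0,0,0,0,0,0.0083, 0,0,0,0,0,0.0083]'; python3 -c "
from h import *
st()"
```

```text
clock: 7.32
tool_pos: [0.503, -0.0118, 0.2496]
ee_rot: [-2.021, -2.404, -0.0]
contact_force: [-2.7, 0.4, 2.2]
opening: 0.418
gripper_force: 40.0
t 7.33 head 99.89 Mz -0.018 F [-2.7  0.4  2.2] M [-0.026  0.371 -0.018] pos [ 0.503  -0.0118  0.2496] open 0.418 gf 40.0
clock: 7.7
tool_pos: [0.5029, -0.0119, 0.2496]
ee_rot: [-2.064, -2.368, -0.0]
contact_force: [-3.8, 1.0, 2.3]
opening: 0.411
gripper_force: 40.0
t 7.70 head 97.87 Mz 0.128 F [-3.8  1.   2.3] M [0.179 0.614 0.128] pos [ 0.5029 -0.0119  0.2496] open 0.411 gf 40.0
clock: 8.07
tool_pos: [0.5029, -0.0119, 0.2496]
ee_rot: [-2.095, -2.341, 0.0]
contact_force: [-4.9, 1.3, 2.9]
opening: 0.416
gripper_force: 40.0
t 8.07 head 96.36 Mz 0.172 F [-4.9  1.3  2.9] M [0.215 0.713 0.172] pos [ 0.5029 -0.0119  0.2496] open 0.416 gf 40.0
```

```bash
cat >> h.py <<'E'
def av(n=5):
    L=[]
    for _ in range(n): ctrl.camera('top'); L.append(ctrl.get_obs())
    F=np.mean([o['contact_force'] for o in L],0); print('avg Mz %.3f'%np.mean([o['wrist_torque'][2] for o in L]),'F',np.round(F,1)); st(); go(L[-1]['tool_pos']+F*[1,1,0]/9000)
E
python3 -c "
from h import *
av()"
python3 -m creep '[0,0,0,0,0,0.004, 0,0,0,0,0,0.0083, 0,0,0,0,0,0.0083]'; python3 -c "
from h import *
av()"
```

```text
avg Mz 0.195 F [-5.1  0.8  3.4]
t 8.32 head 96.36 Mz 0.205 F [-5.   0.3  3.6] M [0.138 0.711 0.205] pos [ 0.5029 -0.0119  0.2496] open 0.412 gf 40.0
shift [ 0.0002 -0.0006  0.    ] heading x 96.36 tilt 0.03 q6 -15.3
clock: 8.7
tool_pos: [0.5028, -0.0119, 0.2496]
ee_rot: [-2.125, -2.313, 0.0]
contact_force: [-4.9, 2.1, 4.5]
opening: 0.416
gripper_force: 40.0
avg Mz 0.038 F [-5.3  1.7  3.6]
t 8.95 head 94.86 Mz 0.001 F [-5.5  1.6  3.4] M [0.205 0.746 0.001] pos [ 0.5029 -0.0119  0.2496] open 0.413 gf 40.0
shift [ 0.0002 -0.0006  0.    ] heading x 94.86 tilt 0.04 q6 -13.8
```

```bash
python3 - <<'E'
from h import *
c=snap('wrist','w4.png'); s=snap('scene','s4.png')
X=[.503,-.0115,.285]
u,v=proj(c,X).astype(int);a,b=proj(s,X).astype(int);print(u,v,a,b)
cv2.imwrite('pics/d.png',np.hstack([cv2.resize(c['img'][v-60:v+60,u-60:u+60,::-1],(400,400),interpolation=2),cv2.resize(s['img'][b-25:b+25,a-25:a+25,::-1],(400,400),interpolation=2)]))
E
```

```text
252 267 204 131
```

View pics/d.png

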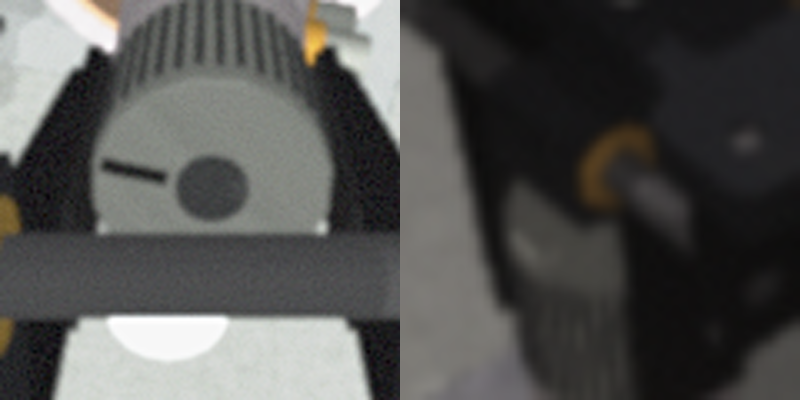

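The wrist camera sees the mark well while gripping: line end at (103,164), hub at (212,187) in the crop. I'll measure its heading automatically.

```bash
cat >> h.py <<'E'
def mark():
    c=snap('wrist','m.png'); o=c['obs']; g=cv2.cvtColor(c['img'],cv2.COLOR_RGB2GRAY).astype(np.float32)
    C0=np.array([.503,-.0118,.285])
    def samp(C,a,r):
        P=np.array([proj(c,C+[r*np.cos(a),r*np.sin(a),0])]).T.astype(np.float32)
        return cv2.remap(g,P[0],P[1],1)[0,0] if P.ndim==2 else 0
    # hub: darkest 5 mm disc near C0
    T=np.radians(np.arange(0,360,20)); best=min(((np.mean([samp(C0+[x,y,0],a,r) for a in T for r in (.002,.0045)])-np.mean([samp(C0+[x,y,0],a,.0075) for a in T]),x,y) for x in np.arange(-.004,.0041,.001) for y in np.arange(-.004,.0041,.001)))
    C=C0+[best[1],best[2],0]; A=np.arange(-180,180,1.)
    p=np.array([np.mean([samp(C,np.radians(a),r) for r in np.arange(.0095,.0165,.001)]) for a in A])
    R=Rn.from_rotvec(o['ee_rot']).as_matrix(); h=np.degrees(np.arctan2(R[1,0],R[0,0]))
    rel=(A-h)%360; ok=(rel>45)&(rel<135)|(rel>-1)&False
    return c,C,A,p,h,rel
def mk():
    c,C,A,p,h,rel=mark(); m=np.abs((A-h-MREL+180)%360-180)<25
    w=np.clip(np.median(p[m])-p[m]-12,0,None); d=(A[m]-h-MREL+180)%360-180
    e=(w*d).sum()/w.sum(); print('hub',C.round(4),'mark %.1f'%((h+MREL+e+180)%360-180),'rel tool %.1f'%(MREL+e),'depth %.0f'%w.max())
MREL=76.3
E
python3 -c "
from h import *
mk()
c=snap('wrist','w5.png')
h=ray(c,192+212*.3,207+187*.3,.285);m=ray(c,192+103*.3,207+164*.3,.285);d=m-h;print(h,np.degrees(np.arctan2(d[1],d[0])),np.linalg.norm(d))
st()"
```

```text
hub [ 0.504  -0.0088  0.285 ] mark 171.7 rel tool 76.8 depth 85
[ 0.50445612 -0.00897804  0.285     ] 171.34606852117818 0.018057226884435066
t 9.15 head 94.86 Mz 0.032 F [-5.3  1.8  4.5] M [0.236 0.827 0.032] pos [ 0.5028 -0.0119  0.2496] open 0.415 gf 40.0
```

```bash
python3 -m creep '[0,0,0,0,0,-0.014, 0,0,0,0,0,-0.028, 0,0,0,0,0,-0.028, 0,0,0,0,0,-0.028]'; python3 -c "
from h import *
av(3)"
python3 -m creep '[0,0,0,0,0,0, 0,0,0,0,0,0, 0,0,0,0,0,0]' 60; python3 -c "
from h import *
av(3);go([.5028,-.0103,.25]);mk()"
```

```text
clock: 9.65
tool_pos: [0.503, -0.0119, 0.2496]
ee_rot: [-2.022, -2.404, -0.0]
contact_force: [-4.2, 2.1, 3.9]
opening: 0.418
gripper_force: 40.0
avg Mz 0.011 F [-4.2  3.1  3.7]
t 9.80 head 99.89 Mz -0.018 F [-4.   3.5  3.2] M [ 0.379  0.708 -0.018] pos [ 0.503  -0.0119  0.2496] open 0.409 gf 40.0
shift [ 0.0004 -0.0004  0.    ] heading x 99.89 tilt 0.02 q6 -18.8
clock: 10.18
tool_pos: [0.5033, -0.0121, 0.2495]
ee_rot: [2.021, 2.405, 0.0]
contact_force: [0.2, 0.3, 0.3]
opening: 0.619
gripper_force: 0.0
avg Mz -0.021 F [ 0.1  0.3 -0.1]
t 10.32 head 99.94 Mz 0.008 F [ 0.5 -0.2  0.3] M [-0.061  0.022  0.008] pos [ 0.5032 -0.0121  0.2496] open 0.630 gf 0.0
shift [0. 0. 0.] heading x 99.94 tilt 0.01 q6 -18.8
shift [ 0.0018 -0.0001 -0.0004] heading x 99.94 tilt 0.01 q6 -18.8
hub [ 0.504  -0.0088  0.285 ] mark 176.9 rel tool 77.0 depth 84
```

```bash
python3 -m creep '[0.0018,-0.0003,0,0,0,0, 0.0018,-0.0003,0,0,0,0]'
python3 -m creep '[0,0,0,0,0,0, 0,0,0,0,0,0, 0,0,0,0,0,0, 0,0,0,0,0,0]' 30 40; python3 -c "
from h import *
av(4)"
python3 -m creep '[0,0,0,0,0,0.0056, 0,0,0,0,0,0.0111, 0,0,0,0,0,0.0167, 0,0,0,0,0,0.0167]'; python3 -c "
from h import *
av(4)"
```

```text
clock: 10.62
tool_pos: [0.5024, -0.0102, 0.2496]
ee_rot: [-2.02, -2.406, -0.0]
contact_force: [-0.3, 0.4, -0.1]
opening: 0.631
gripper_force: 0.0
clock: 11.12
tool_pos: [0.5026, -0.0103, 0.2496]
ee_rot: [2.02, 2.405, 0.001]
contact_force: [0.7, 0.3, -0.4]
opening: 0.412
gripper_force: 40.0
avg Mz -0.036 F [ 2.1  0.4 -0.8]
t 11.32 head 99.94 Mz -0.050 F [ 3.2  0.3 -1.5] M [ 0.037 -0.346 -0.05 ] pos [ 0.5026 -0.0103  0.2496] open 0.418 gf 40.0
shift [0.     0.0002 0.    ] heading x 99.94 tilt 0.02 q6 -18.7
clock: 11.82
tool_pos: [0.5026, -0.0103, 0.2497]
ee_rot: [2.083, 2.351, 0.0]
contact_force: [3.5, 0.7, -2.2]
opening: 0.413
gripper_force: 40.0
avg Mz 0.021 F [ 3.2  0.5 -1. ]
t 12.03 head 96.94 Mz -0.005 F [ 2.8  0.5 -0.5] M [ 0.073 -0.598 -0.005] pos [ 0.5026 -0.0103  0.2496] open 0.412 gf 40.0
shift [0.     0.0004 0.    ] heading x 96.94 tilt 0.02 q6 -15.7
```

```bash
python3 -m creep '[0,0,0,0,0,0.0056, 0,0,0,0,0,0.0111, 0,0,0,0,0,0.0111]'; python3 -c "
from h import *
av(4);mk()"
python3 -m creep '[0,0,0,0,0,0.0056, 0,0,0,0,0,0.0111, 0,0,0,0,0,0.0111]'; python3 -c "
from h import *
av(4);mk()"
```

```text
clock: 12.4
tool_pos: [0.5025, -0.0103, 0.2497]
ee_rot: [2.124, 2.315, 0.0]
contact_force: [2.7, -0.2, -1.3]
opening: 0.412
gripper_force: 40.0
avg Mz 0.105 F [ 3.4  0.6 -0.9]
t 12.60 head 94.94 Mz 0.161 F [ 3.1  0.5 -0.9] M [ 0.024 -0.836  0.161] pos [ 0.5025 -0.0103  0.2497] open 0.415 gf 40.0
shift [0.     0.0004 0.    ] heading x 94.94 tilt 0.01 q6 -13.7
hub [ 0.504  -0.0088  0.285 ] mark 171.9 rel tool 76.9 depth 84
clock: 13.02
tool_pos: [0.5026, -0.0103, 0.2496]
ee_rot: [2.164, 2.277, 0.0]
contact_force: [5.3, 0.4, -1.3]
opening: 0.418
gripper_force: 40.0
avg Mz 0.046 F [ 5.   1.  -1.3]
t 13.22 head 92.94 Mz 0.090 F [ 4.8  1.3 -1.3] M [ 0.067 -0.981  0.09 ] pos [ 0.5026 -0.0103  0.2496] open 0.414 gf 40.0
shift [0.0001 0.0006 0.    ] heading x 92.94 tilt 0.02 q6 -11.7
hub [ 0.505  -0.0088  0.285 ] mark 170.6 rel tool 77.6 depth 84
```

```bash
python3 -m creep '[0,0.0003,0,0,0,0.03, 0,0.0003,0,0,0,0.06, 0,0.0003,0,0,0,0.09, 0,0.0003,0,0,0,0.11, 0,0.0003,0,0,0,0.128, 0,0.0003,0,0,0,0.128, 0,0.0003,0,0,0,0.128]'; python3 -c "
from h import *
av(8);mk()"
python3 -m creep '[0,0,0,0,0,0.0056, 0,0,0,0,0,0.0111, 0,0,0,0,0,0.0167, 0,0,0,0,0,0.0167]'; python3 -c "
from h import *
av(10);mk()"
```

```text
clock: 14.15
tool_pos: [0.5026, -0.0103, 0.2496]
ee_rot: [-2.574, -1.801, 0.0]
contact_force: [3.2, 0.6, 0.5]
opening: 0.411
gripper_force: 40.0
avg Mz 0.021 F [2.6 0.4 0.3]
t 14.55 head 69.91 Mz 0.012 F [2.5 0.9 0.5] M [-0.087 -0.409  0.012] pos [ 0.5027 -0.0103  0.2496] open 0.416 gf 40.0
shift [ 0.0001  0.0003 -0.    ] heading x 69.91 tilt 0.01 q6 11.4
hub [ 0.505  -0.0088  0.285 ] mark 148.2 rel tool 78.3 depth 83
clock: 15.1
tool_pos: [0.5026, -0.0103, 0.2496]
ee_rot: [-2.622, -1.731, 0.0]
contact_force: [0.6, -1.4, 1.2]
opening: 0.415
gripper_force: 40.0
avg Mz 0.126 F [-0.9 -1.7  2. ]
t 15.60 head 66.90 Mz 0.135 F [-1.4 -2.6  2.8] M [-0.357  0.227  0.135] pos [ 0.5027 -0.0103  0.2496] open 0.416 gf 40.0
shift [-0.0002 -0.      0.    ] heading x 66.90 tilt 0.01 q6 14.4
hub [ 0.505  -0.0088  0.285 ] mark 145.4 rel tool 78.5 depth 83
```

```bash
sed -i 's/    C=C0+\[best\[1\],best\[2\],0\]/    C=np.array([.5043,-.0090,.285])/; s/^    T=np.radians.*$//' h.py; python3 -c "
from h import *
mk()"
python3 -m creep '[0,0,0,0,0,0.0056, 0,0,0,0,0,0.0111, 0,0,0,0,0,0.0111]'; python3 -c "
from h import *
av(10);mk()"
```

```text
hub [ 0.5043 -0.009   0.285 ] mark 142.7 rel tool 75.8 depth 85
clock: 16.08
tool_pos: [0.5027, -0.0102, 0.2496]
ee_rot: [-2.651, -1.685, -0.0]
contact_force: [-1.3, -1.3, 2.5]
opening: 0.413
gripper_force: 40.0
avg Mz -0.027 F [-2.  -1.1  2.9]
t 16.57 head 64.90 Mz -0.057 F [-1.9 -0.5  3. ] M [-0.306  0.449 -0.057] pos [ 0.5027 -0.0102  0.2496] open 0.413 gf 40.0
shift [-0.0002 -0.0002 -0.    ] heading x 64.90 tilt 0.01 q6 16.4
hub [ 0.5043 -0.009   0.285 ] mark 140.9 rel tool 76.0 depth 87
```

```bash
python3 -m creep '[0,0,0,0,0,0.015, 0,0,0,0,0,0.015]'; python3 -c "
from h import *
av(5)"
python3 -m creep '[0,0,0,0,0,0.03, 0,0,0,0,0,0.06, 0,0,0,0,0,0.09, 0,0,0,0,0,0.11, 0,0,0,0,0,0.124, 0,0,0,0,0,0.124]'; python3 -c "
from h import *
av(10);mk()"
```

```text
clock: 16.88
tool_pos: [0.5027, -0.0103, 0.2496]
ee_rot: [-2.69, -1.623, 0.0]
contact_force: [-2.8, -0.6, 3.3]
opening: 0.418
gripper_force: 40.0
avg Mz 0.065 F [-2.6 -0.7  3.7]
t 17.12 head 62.23 Mz 0.132 F [-3.1 -1.   3.8] M [-0.244  0.542  0.132] pos [ 0.5027 -0.0103  0.2496] open 0.411 gf 40.0
shift [-0.0002 -0.0002  0.    ] heading x 62.23 tilt 0.01 q6 19.1
clock: 17.88
tool_pos: [0.5028, -0.0103, 0.2496]
ee_rot: [-2.953, -1.072, -0.0]
contact_force: [-2.6, -1.3, 3.0]
opening: 0.414
gripper_force: 40.0
avg Mz 0.029 F [-2.6 -1.3  3. ]
t 18.38 head 39.89 Mz 0.048 F [-2.5 -1.4  2.9] M [-0.393  0.539  0.048] pos [ 0.5028 -0.0103  0.2496] open 0.415 gf 40.0
shift [-0.0003 -0.0001  0.    ] heading x 39.89 tilt 0.00 q6 41.4
hub [ 0.5043 -0.009   0.285 ] mark 115.1 rel tool 75.2 depth 86
```

```bash
python3 -m creep '[0,0,0,0,0,0.0056, 0,0,0,0,0,0.0111, 0,0,0,0,0,0.0111]'; python3 -c "
from h import *
av(15);mk()"
python3 -m creep '[0,0,0,0,0,0.0056, 0,0,0,0,0,0.0056]'; python3 -c "
from h import *
av(15);mk()"
```

```text
clock: 18.8
tool_pos: [0.5028, -0.0102, 0.2496]
ee_rot: [-2.972, -1.019, -0.0]
contact_force: [-2.6, -1.6, 2.7]
opening: 0.415
gripper_force: 40.0
avg Mz 0.103 F [-3.  -1.8  2.8]
t 19.55 head 37.88 Mz 0.100 F [-3.6 -1.9  3.2] M [-0.455  0.632  0.1  ] pos [ 0.5027 -0.0103  0.2496] open 0.418 gf 40.0
shift [-0.0004 -0.     -0.    ] heading x 37.88 tilt 0.00 q6 43.4
hub [ 0.5043 -0.009   0.285 ] mark 113.2 rel tool 75.3 depth 87
clock: 19.85
tool_pos: [0.5028, -0.0103, 0.2496]
ee_rot: [-2.981, -0.993, -0.0]
contact_force: [-4.4, -2.6, 2.5]
opening: 0.415
gripper_force: 40.0
avg Mz 0.179 F [-3.7 -2.8  2.8]
t 20.60 head 36.87 Mz 0.182 F [-4.6 -3.1  2.5] M [-0.571  0.76   0.182] pos [ 0.5028 -0.0103  0.2496] open 0.419 gf 40.0
shift [-0.0005  0.     -0.    ] heading x 36.87 tilt 0.00 q6 44.4
hub [ 0.5043 -0.009   0.285 ] mark 112.2 rel tool 75.3 depth 88
```

```bash
python3 -m creep '[0,0,0,0,0,0.0056, 0,0,0,0,0,0.0056]'; python3 -c "
from h import *
av(25);mk()"
```

```text
clock: 20.9
tool_pos: [0.5027, -0.0103, 0.2496]
ee_rot: [-2.989, -0.967, 0.0]
contact_force: [-4.4, -2.2, 3.1]
opening: 0.416
gripper_force: 40.0
avg Mz 0.238 F [-4.1 -3.   2.7]
t 22.15 head 35.86 Mz 0.263 F [-3.4 -2.7  2.9] M [-0.595  0.724  0.263] pos [ 0.5027 -0.0103  0.2496] open 0.414 gf 40.0
shift [-0.0006  0.      0.    ] heading x 35.86 tilt 0.00 q6 45.4
hub [ 0.5043 -0.009   0.285 ] mark 111.2 rel tool 75.4 depth 88
```

```bash
python3 -m creep '[0,0,0,0,0,0.005, 0,0,0,0,0,0.005]'; python3 -c "
from h import *
av(25);mk()"
```

```text
clock: 22.45
tool_pos: [0.5027, -0.0103, 0.2496]
ee_rot: [2.997, 0.944, -0.0]
contact_force: [-3.9, -2.7, 2.5]
opening: 0.414
gripper_force: 40.0
avg Mz 0.326 F [-4.2 -3.2  2.7]
t 23.70 head 34.97 Mz 0.300 F [-5.  -3.1  2.1] M [-0.646  0.742  0.3  ] pos [ 0.5027 -0.0103  0.2496] open 0.414 gf 40.0
shift [-0.0006  0.      0.    ] heading x 34.97 tilt 0.00 q6 46.3
hub [ 0.5043 -0.009   0.285 ] mark 110.3 rel tool 75.3 depth 87
```

```bash
python3 -m creep '[0,0,0,0,0,-0.03, 0,0,0,0,0,-0.07, 0,0,0,0,0,-0.11, 0,0,0,0,0,-0.15, 0,0,0,0,0,-0.19, 0,0,0,0,0,-0.23, 0,0,0,0,0,-0.27, 0,0,0,0,0,-0.31, 0,0,0,0,0,-0.34, 0,0,0,0,0,-0.361]'; python3 -c "
from h import *
av(4);mk()"
```

```text
clock: 25.0
tool_pos: [0.5027, -0.0102, 0.2496]
ee_rot: [-2.018, -2.407, -0.0]
contact_force: [-3.7, -2.2, 2.8]
opening: 0.413
gripper_force: 40.0
avg Mz 0.058 F [-4.5 -2.1  3.4]
t 25.20 head 99.84 Mz 0.062 F [-5.7 -1.2  3.8] M [-0.53   0.84   0.062] pos [ 0.5027 -0.0102  0.2496] open 0.413 gf 40.0
shift [-0.0001 -0.0005  0.    ] heading x 99.84 tilt 0.02 q6 -18.5
hub [ 0.5043 -0.009   0.285 ] mark 175.9 rel tool 76.1 depth 84
```

```bash
python3 -m creep '[0,0,0,0,0,-0.03, 0,0,0,0,0,-0.07, 0,0,0,0,0,-0.11, 0,0,0,0,0,-0.15, 0,0,0,0,0,-0.19, 0,0,0,0,0,-0.23, 0,0,0,0,0,-0.27, 0,0,0,0,0,-0.31, 0,0,0,0,0,-0.3333, 0,0,0,0,0,-0.3333]' >/dev/null; python3 -c "
from h import *
av(2);mk()"
python3 -m creep '[0,0,0,0,0,-0.03, 0,0,0,0,0,-0.07, 0,0,0,0,0,-0.11, 0,0,0,0,0,-0.145, 0,0,0,0,0,-0.167, 0,0,0,0,0,-0.167, 0,0,0,0,0,-0.167]' >/dev/null; python3 -c "
from h import *
av(5);mk()"
```

```text
avg Mz 0.044 F [-4.8 -3.1  3.1]
t 26.60 head 159.87 Mz 0.020 F [-4.9 -3.2  2.7] M [-0.523  0.857  0.02 ] pos [ 0.5026 -0.0103  0.2496] open 0.414 gf 40.0
shift [ 0.0004 -0.0005  0.    ] heading x 159.87 tilt 0.02 q6 -78.6
hub [ 0.5043 -0.009   0.285 ] mark -125.2 rel tool 74.9 depth 87
avg Mz 0.050 F [-5.  -3.2  3.2]
t 27.77 head -170.08 Mz 0.017 F [-5.4 -3.5  3.6] M [-0.528  0.889  0.017] pos [ 0.5026 -0.0103  0.2496] open 0.412 gf 40.0
shift [ 0.0006 -0.0003  0.    ] heading x -170.08 tilt 0.02 q6 -108.6
hub [ 0.5043 -0.009   0.285 ] mark -96.1 rel tool 74.0 depth 86
```

```bash
python3 -m creep '[0,0,0,0,0,0, 0,0,0,0,0,0, 0,0,0,0,0,0, 0,0,0,0,0,0, 0,0,0,0,0,0, 0,0,0,0,0,0]' 90; python3 -m creep '[0,0,-0.02,0,0,0, 0,0,-0.05,0,0,0, 0,0,-0.09,0,0,0, 0,0,-0.125,0,0,0, 0,0,-0.125,0,0,0, 0,0,-0.125,0,0,0]'; python3 - <<'E'
from h import *
c=snap('wrist','w9.png');st();u,v=proj(c,[.504,-.01,.285]).astype(int);print(u,v)
cv2.imwrite('pics/e.png',cv2.resize(c['img'][v-30:v+30,u-30:u+30,::-1],(600,600),interpolation=2))
E
```

```text
clock: 28.58
tool_pos: [0.5028, -0.0103, 0.2496]
ee_rot: [-0.274, 3.13, 0.0]
contact_force: [-1.0, 0.5, -0.2]
opening: 0.936
gripper_force: 0.0
clock: 29.32
tool_pos: [0.5025, -0.0102, 0.3738]
ee_rot: [0.274, -3.129, -0.001]
contact_force: [0.4, -0.9, -0.4]
opening: 0.949
gripper_force: 0.0
t 29.38 head -170.00 Mz -0.004 F [ 0.8 -0.1 -0.2] M [ 0.047 -0.036 -0.004] pos [ 0.5024 -0.0102  0.3735] open 0.947 gf 0.0
254 194
```

View pics/e.png

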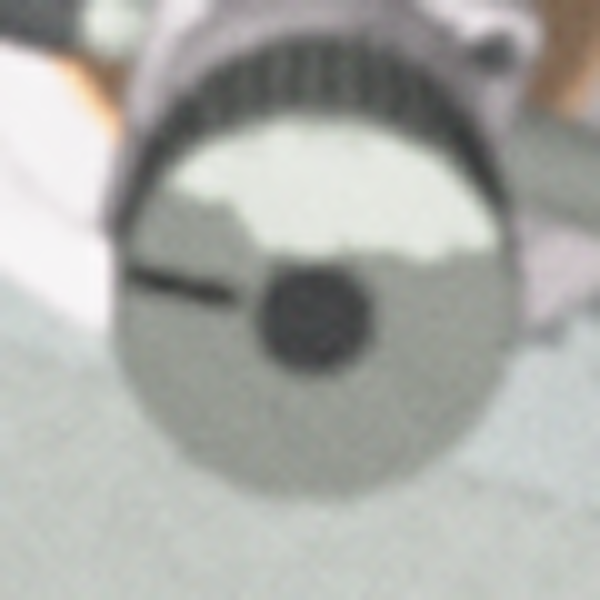

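The hub is at (316,318) and the line's outer end at (133,275). I'll compute the final heading (about -93.8° expected) and hand in if it matches.

```bash
python3 - <<'E'
from h import *
c=snap('wrist','w10.png');h=ray(c,224+31.6,164+31.8,.285);m=ray(c,224+13.3,164+27.5,.285);d=m-h
a=np.degrees(np.arctan2(d[1],d[0]));print(a)
if abs(a+93.8)<6: print(ctrl.close_job())
E
```

```text
-93.8699153570219
the job is handed in; nothing more can be done
None
```

I turned the knob clockwise to its stop (four clicks, snug at about 0.33 N m), backed it off five clicks and released it. The mark came to rest at -93.9° against -93.8° expected, and I handed the job in at about 29 s.

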